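# Weigh a counterweight on the sprung hook scale

## Robot

A 6-joint arm with a two-finger parallel gripper is mounted at the origin on the work surface; the furniture and walls round the work are solid. World frame = base frame: x ahead of the robot, y to its left, z up, the work surface at z = 0. Lengths are in mm, angles in degrees, forces in N, time in s.
With the tool pointing down it reaches from about 425 to 950 mm from the base axis. Payload 14.7 kg.
Tool frame: the origin (TCP) lies at the very end of the fingers, on their centre line; the grasp point (between the pads) lies 19 mm behind it; z points along the fingers, y is the direction in which the jaws open and shut (so a half turn about z gives the same grasp; the last joint's range is limited). The gripper opens to 85 mm and grips with 20 to 120 N. Pads are 22 mm wide; open, the fingers measure 114 mm over their backs; the gripper's body (76 mm by 85 mm) begins 54 mm behind the grasp point. The pads swing forward as they close: fully open they stand 13 mm farther back than shut.
Start: joints at [63.908, 27.513, 91.461, -0, 61.026, -2.67], TCP at [258.356, 596.443, 231.297] pointing down, gripper open.
Joint ranges: [-157.49, 157.49], [-46.99, 117.5], [13.45, 153.17], [-89.5, 269.5], [5.16, 153.95], [-167.48, 167.48]. Speed limits (degrees/s): [108.29, 108.29, 136.94, 172.46, 172.46, 172.46].

## Interface

Orientations are given as a 3x3 rotation matrix whose columns are the frame's x, y, z axes.
In Python, from rig import r, vision, ticket gives the robot as it stands.
- The arm moves only by the shell command python3 -m crank 'ROWS' [FORCE]. ROWS is JSON, a list of rows, each an object of numbers: "fingers": the gripper command: -1 is shut, 1 is fully open, values between are in proportion; "x", "y", "z": the shift along the tool's x, y, z in cm; "yaw": the turn about the tool's z in rad. In form: [{"fingers": .., "x": .., "y": .., "z": .., "yaw": ..}, ...]. A call has 1 to 10 rows; each row is the pose to reach, as a shift and turn from the pose measured when the call began, along the tool's axes at that moment; what a row does not reach only later rows make up. A row lasts 1/12 s, in which the tool goes at most 41.7 mm and 7.16 degrees, less where a joint would pass 70% of its speed; a pose out of reach is approached as far as the arm can. A call with a gripper value outside its range is refused whole. The fingers move at their own pace and stop on an object; FORCE is the grip in N (left out, the last holds). Time passes only in rows, so rows that repeat a pose let the fingers close. It gives the time, the measured TCP pose, the force and the opening at its end, in the units of the state.
- r.state(): the state, without advancing time (a new reading comes with each control period).
- vision.snapshot(name): name is "scene" or "top" or "wrist"; returns the picture (480x640x3 uint8, red, green, blue); there is no depth.
- vision.calibration(name): a dict with "fx", "fy", "cx", "cy" (pixels), "extrinsics" (4x4, takes a point from camera to world coordinates). Camera axes: x right, y down, z forward; pixel columns grow to the right and rows downward; lengths in mm; the calibration is good to about 2 mm. A picture is of the moment at which its call begins: read the wrist's pose just before it. calibration takes no time and is no camera call; for the wrist camera it gives the pose at the moment of the call.
- ticket.hand_in(): hands the job in, once; it reports no verdict.
The state is a dict: "time_s": time; "q": joint angles; "qvel": joint speeds; "joint_efforts": joint torques, N m; "eef_pos": TCP position; "orientation": TCP orientation; "force": force on the tool from outside, world axes, zero at the start; "moment": the same for the moment, N m; "width": opening from 0.0 (shut) to 1.0 (fully open).
Only numpy, scipy, OpenCV 4.12 (cv2) and the standard library are available. Lean on these libraries where they do the work, as an engineer would, in place of code of your own. Each camera call takes 0.05 s, during which the arm holds its last target.

## Task

Weigh the brass counterweight: pick it up by its black grip tab and hang its wire bail in the hook of the sprung scale. Keep hold and lower it slowly until the scale alone carries it and has settled, and only then let go, so that the hook neither drops nor springs up, and leave the weight hanging still and free. Do not force the scale or shove the two tins and the cork block about.

Things in the scene. Friction and masses are not known exactly. Their poses are not given: they have to be found in the camera images.
- counterweight: Brass counterweight, loose, standing on the bench, 135 mm tall, mass unknown (0.2 to 0.64 kg). Body 54 mm across, 45 mm tall. Above it a bail of 6 mm steel wire in its y-z plane: legs at y = +-24 mm, joined by a shallow inverted V with its crown at y = 0; the opening (42 mm wide, 42 mm high) faces along x. A neck on the crown carries a black grip tab. Origin: centre of the underside, z up.
- bail_crown (a point): Underside of the bail's crown, which has to rest in the hook's saddle; 87 mm above the counterweight's origin. Axes as the counterweight's.
- grip_tab (a point): Centre of the black grip tab, 24 mm (x) by 12 mm (y) by 27 mm (z), 34.5 mm straight above bail_crown; its underside is 21 mm above bail_crown. Grip it across its 12 mm, along the counterweight's y. Axes as the counterweight's.
- scale_stand: Hook scale, fixed to the bench, turned about z: steel foot 100 x 100 x 12 mm; grey column 40 x 56 mm, 336 mm tall, centred on the origin; on its front a sprung carriage with the hook arm, a round 7 mm steel bar pointing along the stand's -x (roughly to the robot). Nothing is above the arm. Origin: under the column's centre at bench level, z up.
- hook_saddle (a point): Saddle on top of the hook arm, where the bail must rest: 118 mm in front (-x) of the column's centre, 285 mm above the bench when empty; sinks with the scale. Saddle floor 12 mm long; 20 mm in front of it the arm's upturned tip ends, 12 mm above the saddle; behind, the arm is 12.5 mm above it. Axes as the stand's: bring the bail in over the tip along +x, its y along the stand's y (either way).
- scale_hook (a joint): How far the hook has sunk, m: 0 empty, 0.120 at its lower stop. Spring of 60 N/m, lightly damped, so a hanging mass m rests at m*9.81/60: 0.033 to 0.105 for the masses that occur. Delicate: the hook must never move faster than 0.07 m/s; letting go while the hand still carries (or presses) more than about 0.3 N jolts it beyond that.
- screw_tin: White screw-lid tin, 51 mm across, 42 mm tall, loose bystander. Origin: centre of the underside.
- polish_tin: White tin with blue lid, 69 mm across, 28 mm tall, loose bystander. Origin: centre of the underside.
- cork_block: Cork sanding block, 50 x 90 x 28 mm, loose bystander. Origin: centre of the underside.
Mind the look-alikes: they are no part of the job. Several things have the shape of the counterweight; the one meant has the colours described above.

How it is judged:
By the outcome, as a careful person would: the job done as asked, in the order asked, and still so for the second after the job is handed in, with the robot touching nothing.
It also fails if it takes over 58 s, if anything falls off the work surface, if the arm or the gripper's body presses on something with over 40 N, if the wrist force passes 120 N, or if a joint passes its speed limit or range.

## Working session

There is one attempt and no reset: what is moved stays moved. The work goes in short steps, Python scripts to look and compute and a shell command to move; the robot and the scene stay as the last step left them, time stands still between calls to the robot, and variables do not carry over. Pictures are saved under pics/ and viewed, and the job is handed in when it is done.

```bash
mkdir -p pics; ls
python3 - <<'E'
from rig import r,vision,ticket
import cv2,numpy as np
s=r.state();print(s)
for n in("scene","top","wrist"):
    c=vision.calibration(n);print(n,c)
    cv2.imwrite(f"pics/{n}0.png",vision.snapshot(n)[:,:,::-1])
E
```

```text
pics
{'time_s': 0.0, 'q': array([ 6.39082534e+01,  2.75513333e+01,  9.14936077e+01,  5.58524622e-04,
        6.10249982e+01, -2.66817759e+00]), 'qvel': array([-0.10966127,  0.06850161,  0.03087428,  0.00715989, -0.00017424,
        0.01993068]), 'joint_efforts': array([ 2.02665142e-03, -9.50655770e+01, -4.30197322e+01, -3.39537610e-05,
        1.21958106e-02, -3.93267430e-05]), 'eef_pos': array([258.17182668, 596.08709323, 230.65657039]), 'orientation': array([[-9.17589282e-01,  3.97529387e-01, -5.44520895e-04],
       [ 3.97529755e-01,  9.17588634e-01, -1.09252077e-03],
       [ 6.53370721e-05, -1.21894860e-03, -9.99999255e-01]]), 'force': array([ 0.41832529, -0.25396863, -0.33408082]), 'moment': array([ 0.03683718, -0.05870271, -0.0271454 ]), 'width': 0.9974008055953435}
scene {'fx': 449.8785480215399, 'fy': 449.8785480215399, 'cx': 315.37083532326426, 'cy': 236.9811294991238, 'extrinsics': array([[ 7.21198373e-01, -3.46635606e-01,  5.99763839e-01,
        -6.36673152e+01],
       [-6.92376790e-01, -3.33108720e-01,  6.40041374e-01,
        -6.44349000e+02],
       [-2.20745652e-02,
[... 379 characters left out ...]
, -1.71311296e-02, -2.30150821e-02,
         4.13975183e+01],
       [ 2.44494294e-02, -8.88574850e-02, -9.95744231e-01,
         1.17016998e+03],
       [ 0.00000000e+00,  0.00000000e+00,  0.00000000e+00,
         1.00000000e+00]])}
wrist {'fx': 426.32592346541094, 'fy': 426.32592346541094, 'cx': 317.94959148209165, 'cy': 239.47882968889664, 'extrinsics': array([[ 3.96719097e-01,  8.82980423e-01,  2.50917379e-01,
         1.94457425e+02],
       [ 9.17939199e-01, -3.81234860e-01, -1.09761599e-01,
         6.23575512e+02],
       [-1.25889095e-03,  2.73871420e-01, -9.61765491e-01,
         3.72686752e+02],
       [ 0.00000000e+00,  0.00000000e+00,  0.00000000e+00,
         1.00000000e+00]])}
```

View pics/scene0.png

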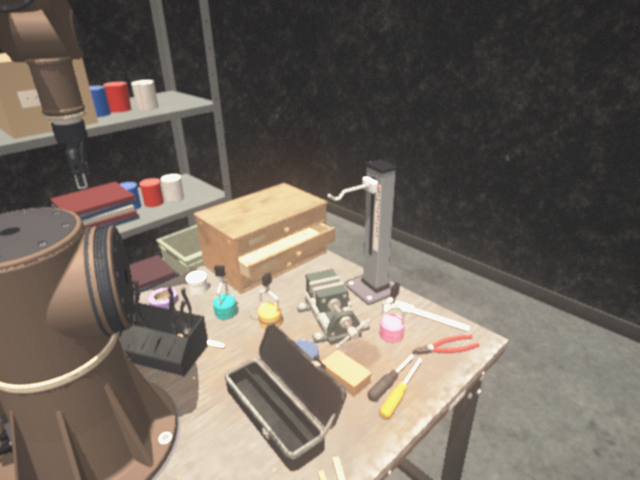

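View pics/top0.png

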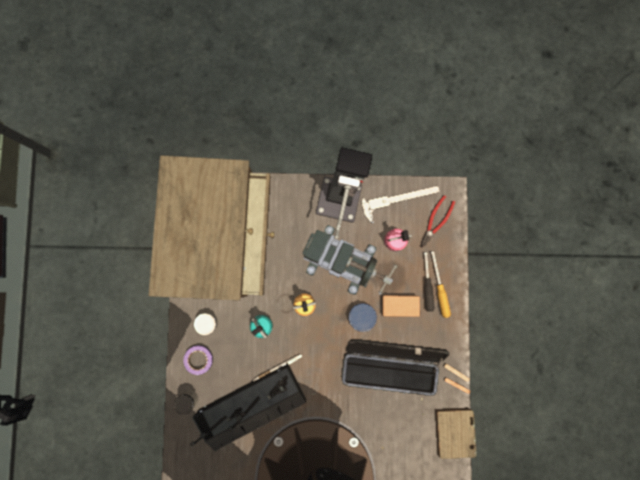

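View pics/wrist0.png

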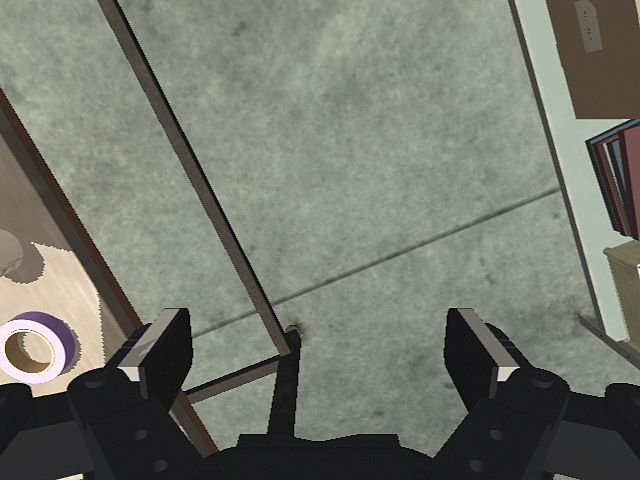

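Three things have the counterweight's shape: teal (scene 225,305 / top 261,327), yellow-brass (scene 269,313 / top 304,305) and pink (scene 392,328 / top 398,239). The yellow-brass one matches the description, so I'll check it in a close crop.

Run:
```python
import cv2,numpy as np
a=cv2.imread('pics/scene0.png');b=cv2.imread('pics/top0.png')
A=cv2.resize(a[260:340,200:320],None,fx=5,fy=5,interpolation=cv2.INTER_CUBIC)[:, :]
B=cv2.resize(b[140:340,240:380],None,fx=3,fy=3,interpolation=cv2.INTER_CUBIC)
C=cv2.resize(a[150:310,320:420],None,fx=3.5,fy=3.5,interpolation=cv2.INTER_CUBIC)
cv2.imwrite('pics/c1.png',A)
h=max(B.shape[0],C.shape[0]);o=np.zeros((h,B.shape[1]+C.shape[1],3),np.uint8);o[:B.shape[0],:B.shape[1]]=B;o[:C.shape[0],B.shape[1]:]=C
cv2.imwrite('pics/c2.png',o);print(o.shape)
```

```text
(600, 770, 3)
```

View pics/c1.png

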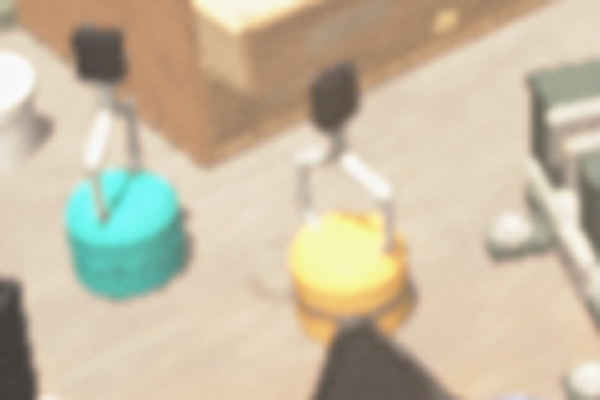

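View pics/c2.png

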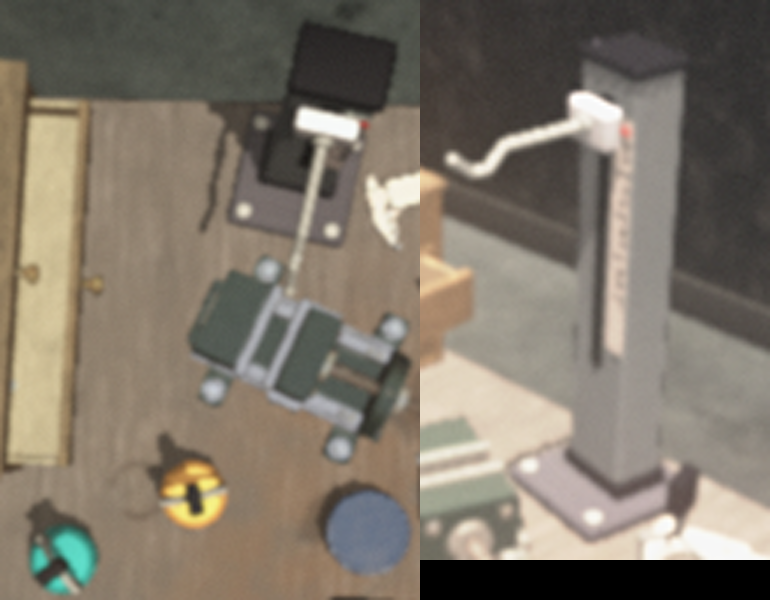

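```bash
cat > h.py <<'E'
import numpy as np,cv2
from rig import r,vision
def ray(c,u,v):
    E=c["extrinsics"];d=E[:3,:3]@np.array([(u-c["cx"])/c["fx"],(v-c["cy"])/c["fy"],1.]);return E[:3,3],d/np.linalg.norm(d)
def onz(c,u,v,z):
    o,d=ray(c,u,v);return o+d*(z-o[2])/d[2]
def tri(*rs):
    A=sum(np.eye(3)-np.outer(d,d) for o,d in rs);b=sum((np.eye(3)-np.outer(d,d))@o for o,d in rs)
    p=np.linalg.solve(A,b);return p,[np.linalg.norm((np.eye(3)-np.outer(d,d))@(p-o)) for o,d in rs]
def proj(c,p):
    E=c["extrinsics"];q=E[:3,:3].T@(np.array(p)-E[:3,3]);return q[0]/q[2]*c["fx"]+c["cx"],q[1]/q[2]*c["fy"]+c["cy"]
E
python3 - <<'E'
from h import *
T=vision.calibration("top");S=vision.calibration("scene")
b=cv2.imread('pics/top0.png');h=cv2.cvtColor(b,cv2.COLOR_BGR2HSV)
m=cv2.inRange(h,(15,120,120),(32,255,255))[285:325,285:325]
ys,xs=np.nonzero(m);print("brass blob",len(xs),(xs.min()+xs.max())/2+285,(ys.min()+ys.max())/2+285,xs.mean()+285,ys.mean()+285)
ct=( (xs.min()+xs.max())/2+285,(ys.min()+ys.max())/2+285)
print("body",onz(T,*ct,40))
print("tab tri",tri(ray(T,240+195/3,140+499/3),ray(S,200+334/5,260+97/5)))
p=onz(T,240+163/3,140+502/3,60);q=onz(T,240+228/3,140+489/3,60);print("bail",p,q,np.degrees(np.arctan2(*(q-p)[1::-1])))
tip=onz(T,240+291.5/3,140+288/3,297);ba=onz(T,240+322/3,140+145/3,297.5)
d=(tip-ba)[:2];d/=np.linalg.norm(d);print("tip",tip,"base",ba,np.linalg.norm(tip-ba),"ang +x",np.degrees(np.arctan2(-d[1],-d[0])))
print("saddle top",tip[:2]-20*d,"col",tip[:2]-138*d)
print("tip tri",tri(ray(T,240+291.5/3,140+288/3),ray(S,320+(455-420)/3.5,150+158/3.5)))
sc=[(264,123),(244,210),(331,231)]
print([onz(T,240+u/3,140+v/3,14) for u,v in sc])
cap=[(303,22),(397,43),(384,108),(289,85)];print("cap",np.mean([onz(T,240+u/3,140+v/3,336) for u,v in cap],0))
E
```

```text
brass blob 275 304.0 304.0 303.85818181818183 303.9818181818182
body [417.12858734  32.17324841  40.        ]
tab tri (array([416.98478181,  29.64386281, 124.11315693]), [np.float64(1.497842307833713), np.float64(1.4978423078337646)])
bail [409.88295309  55.09218741  60.        ] [420.77984705   3.91066049  60.        ] -77.98080288116935
tip [557.21944009 -26.36404491 297.        ] base [648.99001504 -44.83775303 297.5       ] 93.61285338425495 ang +x -11.381709101320459
saddle top [576.82612457 -30.31093275] col [692.50556301 -53.59757101]
tip tri (array([558.2291094 , -27.26708717, 296.46143912]), [np.float64(1.2753985697746821), np.float64(1.2753985697747476)])
[array([725.60160563, -23.66490398,  14.        ]), array([651.14954409,  -7.76045218,  14.        ]), array([634.73673146, -81.01956226,  14.        ])]
cap [691.27791617 -53.66372975 336.        ]
```

Crop check: the yellow body with the black tab is the brass counterweight, tab at about (417, 30, 124) by triangulation, with the bail along roughly 102°. The saddle is near (577, -30, 285) and the stand's +x points along about -11.5°. Next I move to a hover.

```bash
python3 -m crank '[{"fingers":1,"x":-2,"y":-3,"z":-1,"yaw":-0.06},{"fingers":1,"x":-4.5,"y":-6,"z":-2,"yaw":-0.12},{"fingers":1,"x":-7,"y":-9,"z":-3,"yaw":-0.18},{"fingers":1,"x":-9.5,"y":-12,"z":-3,"yaw":-0.24},{"fingers":1,"x":-12,"y":-15,"z":-3,"yaw":-0.3},{"fingers":1,"x":-14.5,"y":-18,"z":-3,"yaw":-0.36},{"fingers":1,"x":-17,"y":-21,"z":-3,"yaw":-0.42},{"fingers":1,"x":-19.5,"y":-24,"z":-3,"yaw":-0.48},{"fingers":1,"x":-22,"y":-27,"z":-3,"yaw":-0.54},{"fingers":1,"x":-24,"y":-29,"z":-3,"yaw":-0.61}]'
```

```text
time_s: 0.98
eef_pos: [362.8, 231.9, 261.1]
orientation: [[-0.979, -0.202, -0.001], [-0.202, 0.979, -0.001], [0.001, -0.001, -1.0]]
force: [0.1, 0.7, -0.0]
width: 0.998
```

```bash
python3 -m crank '[{"fingers":1,"x":-0.5,"y":-3.5,"z":0,"yaw":0},{"fingers":1,"x":-1,"y":-7,"z":0,"yaw":0},{"fingers":1,"x":-1.4,"y":-10.5,"z":0.5,"yaw":0},{"fingers":1,"x":-1.7,"y":-14,"z":1,"yaw":0},{"fingers":1,"x":-2,"y":-17.5,"z":1.5,"yaw":0},{"fingers":1,"x":-2,"y":-20,"z":2,"yaw":0},{"fingers":1,"x":-2,"y":-21,"z":2.5,"yaw":0},{"fingers":1,"x":-2,"y":-21,"z":2.5,"yaw":0}]'
python3 - <<'E'
from h import *
for n in("wrist","top","scene"):cv2.imwrite(f"pics/{n}1.png",vision.snapshot(n)[:,:,::-1])
E
```

```text
time_s: 1.65
eef_pos: [424.8, 28.5, 235.5]
orientation: [[-0.98, -0.2, -0.002], [-0.2, 0.98, -0.002], [0.002, -0.001, -1.0]]
force: [-0.2, 1.1, 0.7]
width: 1.0
```

View pics/wrist1.png

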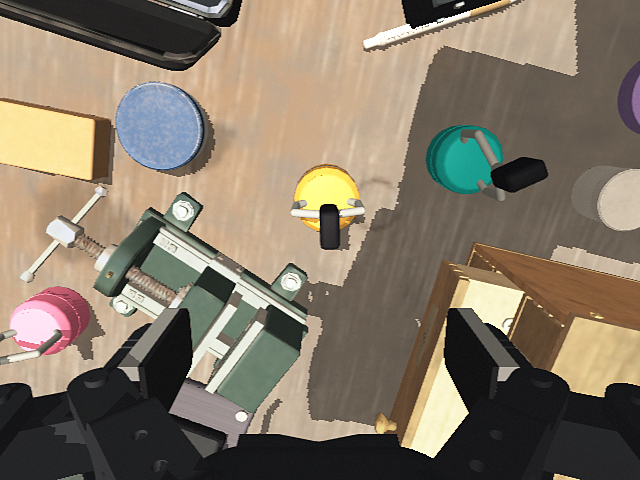

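Wrist view: brass body at (327,195), tab at (330,227), bail legs at (302,210) and (355,208). The bail is nearly horizontal in the picture, so the yaw is close.

Run:
```python
from h import *
W=vision.calibration("wrist");T=vision.calibration("top");S=vision.calibration("scene")
a=cv2.imread('pics/wrist1.png');h=cv2.cvtColor(a,cv2.COLOR_BGR2HSV)
g=cv2.resize(a[150:260,280:380],None,fx=6,fy=5.4,interpolation=cv2.INTER_CUBIC);cv2.imwrite('pics/c3.png',g)
m=cv2.inRange(h,(0,0,0),(179,255,60))[195:260,310:350]
n,l,st,ce=cv2.connectedComponentsWithStats(m);i=1+np.argmax(st[1:,4]);print(st[i],ce[i]+[310,195])
ys,xs=np.nonzero(l==i);u=xs.mean()+310;v=ys.mean()+195
print("tab",onz(W,u,v,124)); print("tri",tri(ray(W,u,v),ray(T,240+195/3,140+499/3),ray(S,200+334/5,260+97/5)))
p=onz(W,299.5,210,66);q=onz(W,358,209.5,66);d=q-p;print("legs mid",(p+q)/2,np.linalg.norm(d),np.degrees(np.arctan2(d[1],d[0])))
print(proj(W,r.state()["eef_pos"]))
```

```text
[ 10   9  20  46 768] [329.37109375 227.34765625]
tab [418.3261517   36.48330244 124.        ]
tri (array([418.00073063,  32.67575395, 122.8098209 ]), [np.float64(3.923522048241502), np.float64(3.1297581001123125), np.float64(2.52650364858907)])
legs mid [419.22176724  37.6705503   66.        ] 43.68475352358838 102.22861884506172
(np.float64(318.69782720393306), np.float64(316.3719533807823))
```

View pics/c3.png

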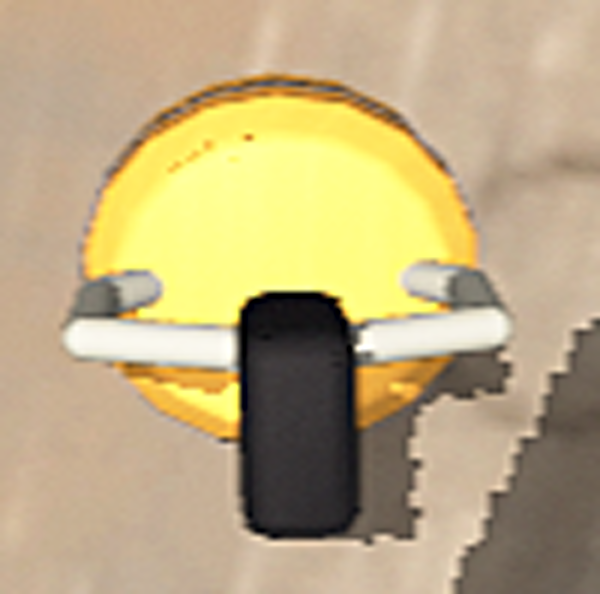

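```bash
python3 -m crank '[{"fingers":1,"x":0.1,"y":0.3,"z":1.5,"yaw":0},{"fingers":0.6,"x":0.2,"y":0.5,"z":4,"yaw":0},{"fingers":0.4,"x":0.3,"y":0.5,"z":6,"yaw":0},{"fingers":0.2,"x":0.3,"y":0.5,"z":7.5,"yaw":0},{"fingers":0.2,"x":0.3,"y":0.5,"z":8.5,"yaw":0},{"fingers":0.2,"x":0.3,"y":0.5,"z":8.5,"yaw":0}]' 30
python3 - <<'E'
from h import *
for n in("wrist",):cv2.imwrite(f"pics/{n}2.png",vision.snapshot(n)[:,:,::-1])
E
```

```text
time_s: 2.3
eef_pos: [419.4, 36.4, 150.0]
orientation: [[-0.979, -0.204, -0.004], [-0.204, 0.979, -0.001], [0.004, -0.0, -1.0]]
force: [-0.9, 1.0, 0.0]
width: 0.605
```

View pics/wrist2.png

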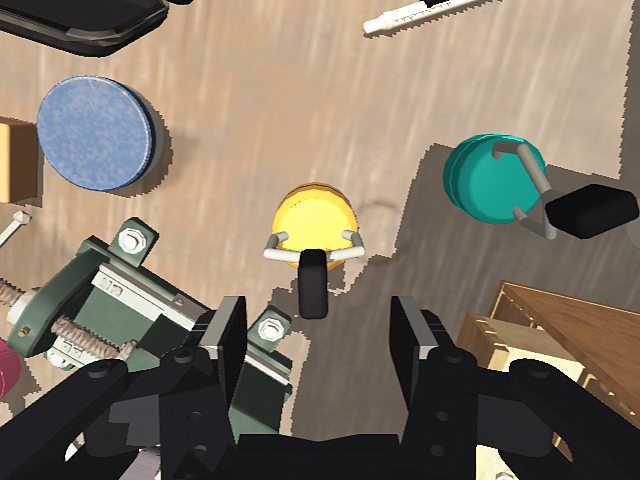

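Tab now at (313,285), slightly left of the finger midline at column 318.

Run:
```python
from h import *
W=vision.calibration("wrist");s=r.state()
a=cv2.imread('pics/wrist2.png');h=cv2.cvtColor(a,cv2.COLOR_BGR2HSV)
m=cv2.inRange(h,(0,0,0),(179,255,60))[240:325,290:335]
n,l,st,ce=cv2.connectedComponentsWithStats(m);i=1+np.argmax(st[1:,4]);print(st[i],ce[i]+[290,240])
top=onz(W,313.5,316.5,135);print("far top edge",top)
c=onz(W,*(ce[i]+[290,240]),124);print("tab",c)
R=s["orientation"];print(s["eef_pos"],"tool d",R.T@(c-s["eef_pos"]),R.T@(top-s["eef_pos"]),s["force"])
```

```text
[   8    9   30   71 1941] [312.55950541 284.12261721]
far top edge [428.05046314  35.86907742 135.        ]
tab [418.66417394  33.40700995 124.        ]
[419.95070196  36.28025759 150.96871701] tool d [ 1.76794066 -2.53643544 26.97523465] [-7.89154755 -2.04596061 15.947183  ] [ 0.27972746 -0.16232705 -0.2080022 ]
```

```bash
python3 -m crank '[{"fingers":0.2,"x":0.2,"y":-0.22,"z":1,"yaw":0},{"fingers":0.2,"x":0.2,"y":-0.22,"z":2.5,"yaw":0},{"fingers":0.2,"x":0.2,"y":-0.22,"z":3.8,"yaw":0},{"fingers":0.2,"x":0.2,"y":-0.22,"z":4.6,"yaw":0},{"fingers":0.2,"x":0.2,"y":-0.22,"z":4.7,"yaw":0},{"fingers":0.2,"x":0.2,"y":-0.22,"z":4.7,"yaw":0}]' 30
python3 - <<'E'
from h import *
print(r.state()["eef_pos"],r.state()["force"])
for n in("wrist","scene"):cv2.imwrite(f"pics/{n}3.png",vision.snapshot(n)[:,:,::-1])
E
```

```text
time_s: 2.85
eef_pos: [418.5, 34.0, 104.3]
orientation: [[-0.979, -0.204, -0.003], [-0.204, 0.979, -0.001], [0.003, -0.0, -1.0]]
force: [0.0, 0.9, 0.6]
width: 0.599
[418.45128145  34.01912421 104.31430592] [0.0438021  0.87709206 0.5679972 ]
```

View pics/wrist3.png

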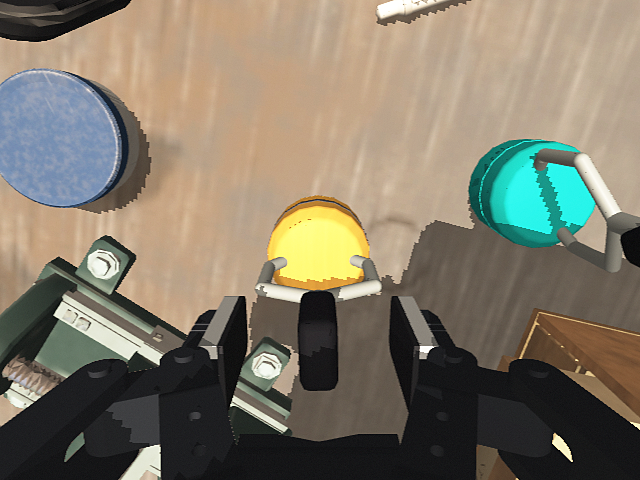

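The tab is centred between the pads (column 319), so I close.

```bash
python3 -m crank '[{"fingers":-0.2,"x":0,"y":0,"z":0,"yaw":0},{"fingers":-0.5,"x":0,"y":0,"z":0,"yaw":0},{"fingers":-0.8,"x":0,"y":0,"z":0,"yaw":0},{"fingers":-1,"x":0,"y":0,"z":0,"yaw":0},{"fingers":-1,"x":0,"y":0,"z":0,"yaw":0},{"fingers":-1,"x":0,"y":0,"z":0,"yaw":0},{"fingers":-1,"x":0,"y":0,"z":0,"yaw":0}]' 50
python3 - <<'E'
from h import *
print(r.state()["eef_pos"],r.state()["force"],r.state()["width"])
for n in("wrist",):cv2.imwrite(f"pics/{n}4.png",vision.snapshot(n)[:,:,::-1])
E
```

```text
time_s: 3.53
eef_pos: [419.2, 33.9, 105.2]
orientation: [[-0.979, -0.204, -0.001], [-0.204, 0.979, -0.001], [0.001, -0.001, -1.0]]
force: [-0.4, 0.2, 9.2]
width: 0.13
[419.22703347  33.88553283 105.15971582] [-0.42775181  0.15540752  9.20703843] 0.1304540512366125
```

View pics/wrist4.png

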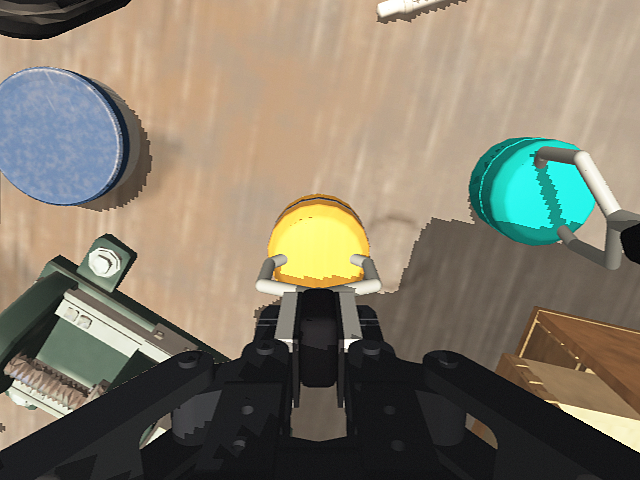

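Held (width 0.13). Lift.

```bash
python3 -m crank '[{"fingers":-1,"x":0,"y":0,"z":-1,"yaw":0},{"fingers":-1,"x":0,"y":0,"z":-3,"yaw":0},{"fingers":-1,"x":0,"y":0,"z":-6,"yaw":0},{"fingers":-1,"x":0,"y":0,"z":-9,"yaw":0.05},{"fingers":-1,"x":-0.5,"y":-0.5,"z":-12,"yaw":0.1},{"fingers":-1,"x":-1,"y":-1,"z":-15,"yaw":0.15},{"fingers":-1,"x":-2,"y":-2,"z":-18,"yaw":0.2},{"fingers":-1,"x":-2.5,"y":-2.5,"z":-20.5,"yaw":0.25},{"fingers":-1,"x":-3,"y":-3,"z":-22,"yaw":0.3},{"fingers":-1,"x":-3.2,"y":-3.2,"z":-22.5,"yaw":0.36}]'
python3 -m crank '[{"fingers":-1,"x":-0.5,"y":-0.5,"z":0,"yaw":0.02},{"fingers":-1,"x":-1.2,"y":-1.2,"z":0,"yaw":0.04},{"fingers":-1,"x":-1.8,"y":-1.8,"z":0,"yaw":0.05},{"fingers":-1,"x":-2,"y":-2,"z":0,"yaw":0.05},{"fingers":-1,"x":-2,"y":-2,"z":0,"yaw":0.05},{"fingers":-1,"x":-2,"y":-2,"z":0,"yaw":0.05},{"fingers":-1,"x":-2,"y":-2,"z":0,"yaw":0.05}]'
python3 - <<'E'
from h import *
print(r.state()["eef_pos"],r.state()["orientation"],r.state()["force"],r.state()["width"])
for n in("wrist","top","scene"):cv2.imwrite(f"pics/{n}5.png",vision.snapshot(n)[:,:,::-1])
print(r.state()["eef_pos"],r.state()["force"])
b=cv2.imread('pics/top5.png');a=cv2.imread('pics/scene5.png')
B=cv2.resize(b[170:310,270:390],None,fx=4,fy=4,interpolation=cv2.INTER_CUBIC)
C=cv2.resize(a[130:270,270:390],None,fx=4,fy=4,interpolation=cv2.INTER_CUBIC)
cv2.imwrite('pics/c5b.png',B);cv2.imwrite('pics/c5s.png',C)
E
```

```text
time_s: 4.42
eef_pos: [458.8, 8.8, 332.9]
orientation: [[-0.988, 0.157, 0.003], [0.157, 0.988, -0.001], [-0.003, -0.001, -1.0]]
force: [0.0, 0.1, -3.4]
width: 0.133
time_s: 5.0
eef_pos: [475.0, -14.0, 332.5]
orientation: [[-0.979, 0.205, 0.002], [0.205, 0.979, -0.001], [-0.002, -0.001, -1.0]]
force: [-0.0, 1.1, -3.6]
width: 0.134
[475.02350044 -14.00067942 332.52739112] [[-9.78687922e-01  2.05342560e-01  2.09380343e-03]
 [ 2.05340701e-01  9.78689968e-01 -1.06927700e-03]
 [-2.26875249e-03 -6.16545419e-04 -9.99997236e-01]] [-0.03678626  1.1183764  -3.59548331] 0.13435520694359893
[475.21041982 -13.88293797 332.83526132] [ 0.1401342   0.68701522 -2.85070923]
```

View pics/wrist5.png

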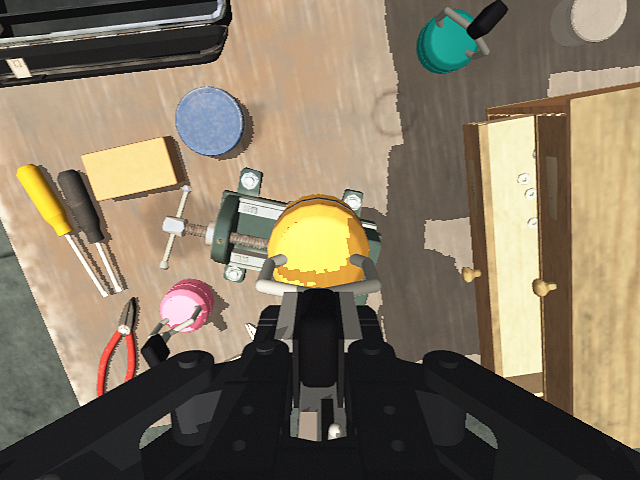

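View pics/top5.png

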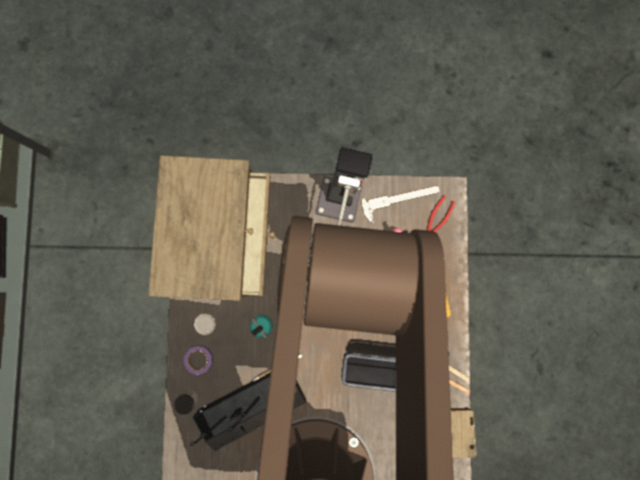

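View pics/c5s.png

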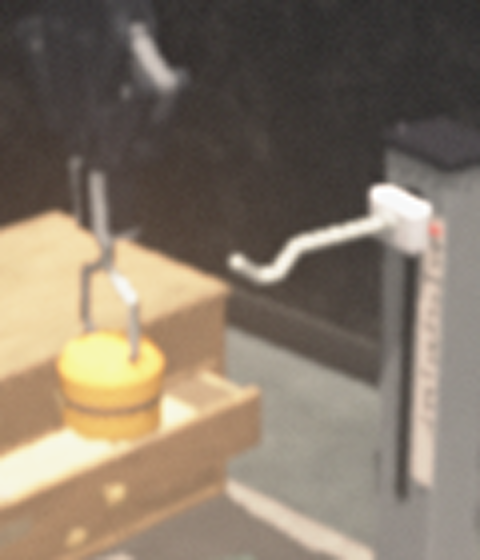

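The wrist view shows the hook tip between the finger links at about (335,432). The scene crop shows weight and hook clearly, and the weight hangs upright.

Run:
```python
from h import *
W=vision.calibration("wrist");S=vision.calibration("scene");T=vision.calibration("top")
s=r.state();R=s["orientation"];e=s["eef_pos"]
a=cv2.imread('pics/wrist5.png');cv2.imwrite('pics/c6.png',cv2.resize(a[380:450,280:370],None,fx=7,fy=7,interpolation=cv2.INTER_NEAREST))
print("tip by wrist",onz(W,335,432,297))
crown=e+R@np.array([0,0,15.2]) # wire mid (underside 18.2)
u,v=proj(S,crown);print("pred crown wire in scene crop",(u-270)*4,(v-130)*4)
tip=[557.2,-26.4,293.5];u,v=proj(S,tip);print("tip pred scene",(u-270)*4,(v-130)*4, "wrist", proj(W,tip))
sd=[577,-30.3,281.5];u,v=proj(S,sd);print("saddle pred scene",(u-270)*4,(v-130)*4)
```

```text
tip by wrist [556.26741626 -22.42660766 297.        ]
pred crown wire in scene crop 101.55972627315873 262.88347394246944
tip pred scene 235.1138906750814 266.2078535971449 wrist (np.float64(327.4112064483156), np.float64(429.9347647650496))
saddle pred scene 266.3721378808159 277.9691794829039
```

View pics/c6.png

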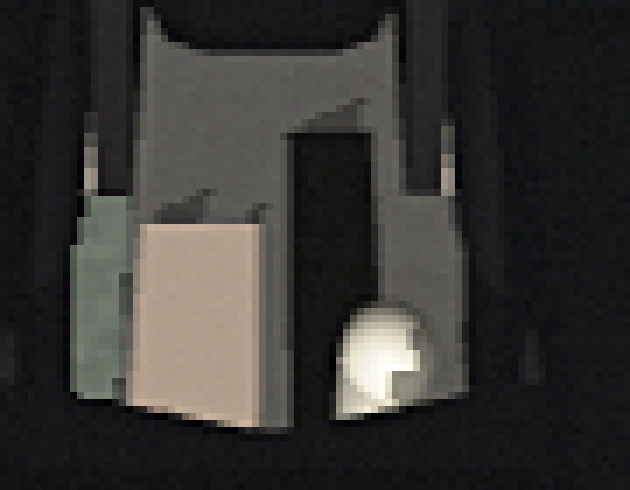

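Run:
```python
from h import *
S=vision.calibration("scene")
s=r.state();R=s["orientation"];e=s["eef_pos"]
a=cv2.imread('pics/scene5.png')
f=8;x0,y0=275,165
g=cv2.resize(a[y0:y0+75,x0:x0+75],None,fx=f,fy=f,interpolation=cv2.INTER_CUBIC)
o=e+R@np.array([0,0,105.2]) # weight origin
Y=R[:,1]
for p,c in[(o+[0,0,90],(0,0,255)),(o+[0,0,45],(255,0,0)),(o,(255,0,0)),(o+[0,0,108],(0,255,0)),(o+24*Y+[0,0,45],(255,0,255)),(o-24*Y+[0,0,45],(255,0,255)),([557.2,-24,293.5],(0,0,255))]:
    u,v=proj(S,p);cv2.circle(g,(int((u-x0+.5)*f),int((v-y0+.5)*f)),4,c,-1)
cv2.imwrite('pics/c7.png',g)
```

```text
(no output)
```

View pics/c7.png

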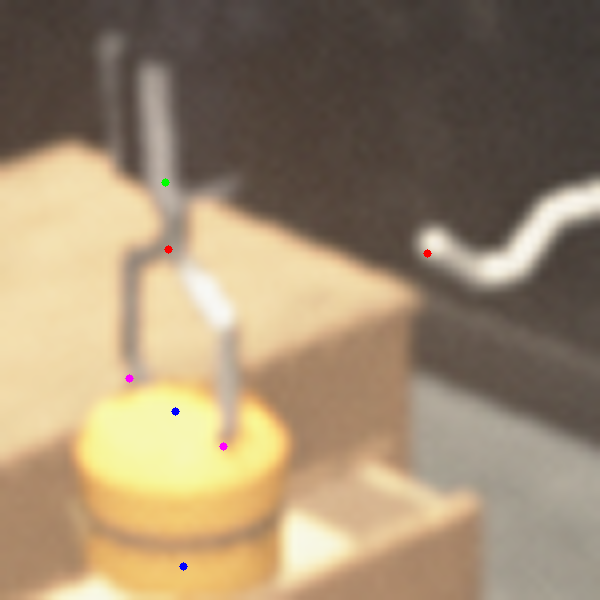

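Predicted weight and hook points show the same ~1 px bias in the scene view, so the kinematic frame is consistent: tip at about (556.5, -23), saddle at about (575.5, -27). Now bring the bail in over the tip.

```bash
python3 -m crank '[{"fingers":-1,"x":-0.5,"y":0.3,"z":0.2,"yaw":0},{"fingers":-1,"x":-1.5,"y":0.6,"z":0.4,"yaw":0},{"fingers":-1,"x":-2.7,"y":0.8,"z":0.45,"yaw":0},{"fingers":-1,"x":-3.9,"y":0.8,"z":0.45,"yaw":0},{"fingers":-1,"x":-4.8,"y":0.8,"z":0.45,"yaw":0},{"fingers":-1,"x":-5.3,"y":0.8,"z":0.45,"yaw":0},{"fingers":-1,"x":-5.5,"y":0.8,"z":0.45,"yaw":0},{"fingers":-1,"x":-5.5,"y":0.8,"z":0.45,"yaw":0}]'
python3 - <<'E'
from h import *
W=vision.calibration("wrist");S=vision.calibration("scene")
for n in("wrist","scene"):cv2.imwrite(f"pics/{n}6.png",vision.snapshot(n)[:,:,::-1])
print(r.state()["eef_pos"],r.state()["force"])
a=cv2.imread('pics/scene6.png')
f=7;x0,y0=290,150
g=cv2.resize(a[y0:y0+80,x0:x0+100],None,fx=f,fy=f,interpolation=cv2.INTER_CUBIC)
cv2.imwrite('pics/c8.png',g)
E
```

```text
time_s: 5.82
eef_pos: [531.0, -17.6, 328.2]
orientation: [[-0.979, 0.205, 0.002], [0.205, 0.979, -0.001], [-0.003, -0.001, -1.0]]
force: [-0.4, 0.6, -4.7]
width: 0.129
[530.34467026 -17.37126073 328.41279796] [-0.22765546 -0.00670377 -3.43692333]
```

View pics/c8.png

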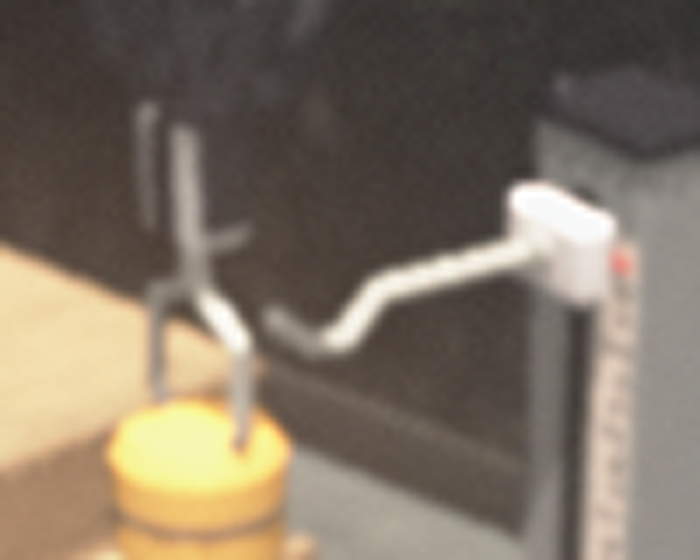

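View pics/wrist6.png

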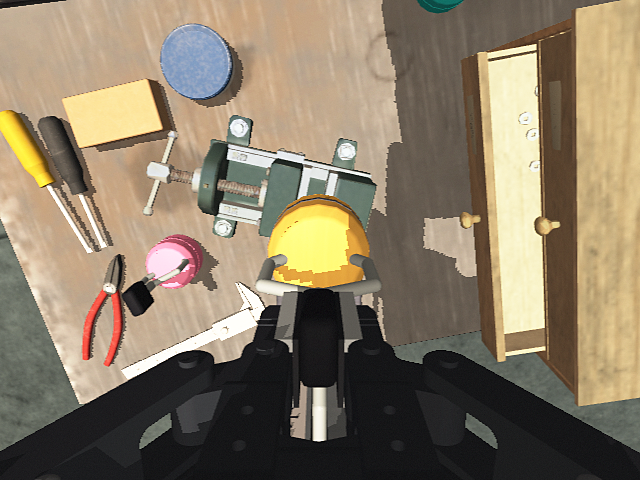

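The wrist view shows the hook arm at column 319, straight and vertical between the fingers, so lateral position and yaw are aligned. Go forward over the tip.

```bash
python3 -m crank '[{"fingers":-1,"x":-0.5,"y":0,"z":0,"yaw":0},{"fingers":-1,"x":-1.3,"y":0,"z":0,"yaw":0},{"fingers":-1,"x":-2.1,"y":0,"z":0,"yaw":0},{"fingers":-1,"x":-2.9,"y":0,"z":0,"yaw":0},{"fingers":-1,"x":-3.7,"y":0,"z":0,"yaw":0},{"fingers":-1,"x":-4.3,"y":0,"z":0,"yaw":0},{"fingers":-1,"x":-4.6,"y":0,"z":0,"yaw":0},{"fingers":-1,"x":-4.6,"y":0,"z":0,"yaw":0},{"fingers":-1,"x":-4.6,"y":0,"z":0,"yaw":0}]'
python3 - <<'E'
from h import *
W=vision.calibration("wrist");S=vision.calibration("scene")
for n in("wrist","scene"):cv2.imwrite(f"pics/{n}7.png",vision.snapshot(n)[:,:,::-1])
print(r.state()["eef_pos"],r.state()["force"])
a=cv2.imread('pics/scene7.png')
f=7;x0,y0=290,150
g=cv2.resize(a[y0:y0+80,x0:x0+100],None,fx=f,fy=f,interpolation=cv2.INTER_CUBIC)
cv2.imwrite('pics/c9.png',g)
E
```

```text
time_s: 6.67
eef_pos: [575.3, -26.8, 328.3]
orientation: [[-0.979, 0.205, 0.002], [0.205, 0.979, -0.001], [-0.002, -0.001, -1.0]]
force: [0.2, 0.7, -3.6]
width: 0.133
[575.06985506 -26.74131818 328.50694814] [-0.23478746  0.48351498 -3.48439587]
```

View pics/c9.png

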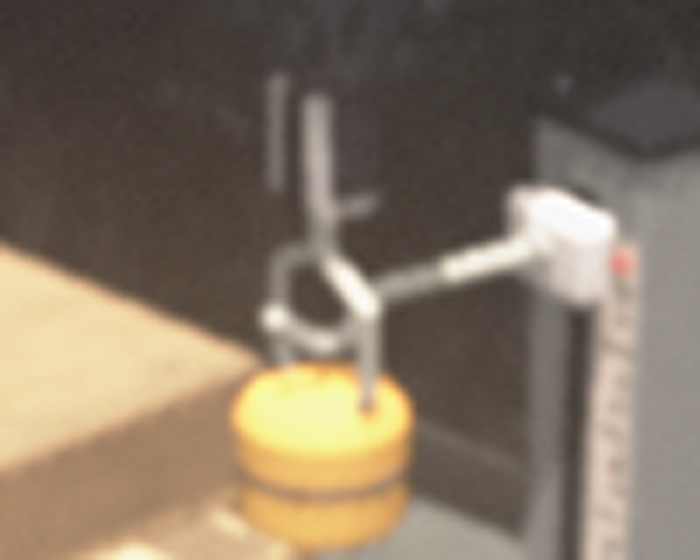

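View pics/wrist7.png

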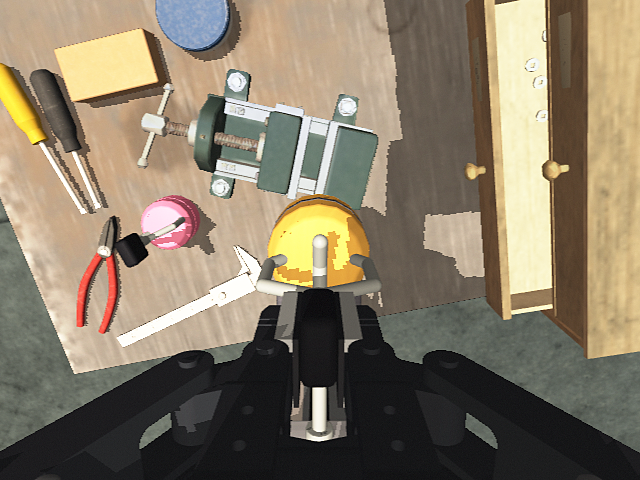

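The bail surrounds the hook: tip at wrist (319,241), crown directly above the saddle dip in the scene crop (about 322,342).

Run:
```python
from h import *
W=vision.calibration("wrist");S=vision.calibration("scene");s=r.state();e=s["eef_pos"];R=s["orientation"]
p=onz(W,319.5,241.5,293.5);print(p,R.T@(p-e))
a=cv2.imread('pics/wrist7.png');cv2.imwrite('pics/c10.png',cv2.resize(a[215:305,260:380],None,fx=6,fy=6,interpolation=cv2.INTER_CUBIC))
for z in(310,285): u,v=proj(S,[e[0],e[1],z]);print((u-290)*7,(v-150)*7)
```

```text
[557.40308848 -22.68219295 293.5       ] [18.20513976  0.36888533 34.96447293]
313.3059400465861 258.812282737318
313.4183016465211 334.60831413325513
```

View pics/c10.png

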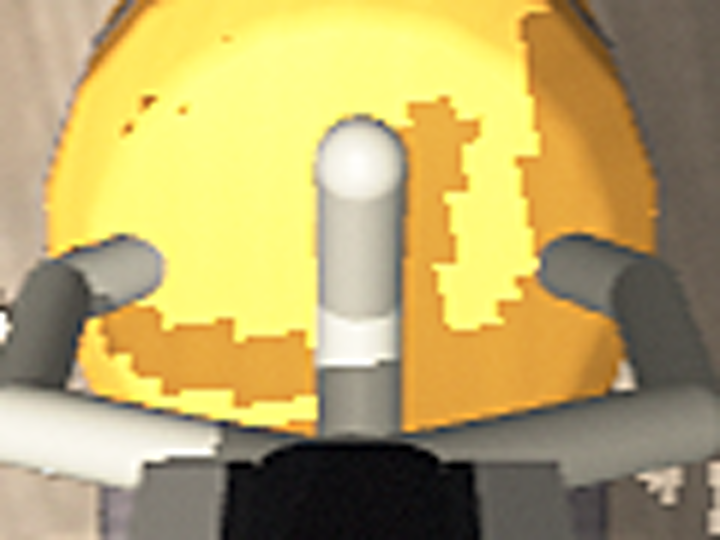

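```bash
cat > avg.py <<'E'
import sys
from h import *
n=int(sys.argv[1]);F=[];Z=[]
for i in range(n):
    vision.snapshot("scene");s=r.state();F.append(s["force"]);Z.append(s["eef_pos"])
F=np.array(F);Z=np.array(Z);print(s["time_s"],"F",F.mean(0).round(3),"sd",F.std(0).round(2),"se",(F.std(0)/n**.5).round(3),"pos",Z.mean(0).round(2),Z.std(0).round(2))
E
python3 -m crank '[{"fingers":-1,"x":0,"y":0,"z":0.5,"yaw":0},{"fingers":-1,"x":0,"y":0,"z":1.2,"yaw":0},{"fingers":-1,"x":0,"y":0,"z":1.6,"yaw":0},{"fingers":-1,"x":0,"y":0,"z":1.8,"yaw":0},{"fingers":-1,"x":0,"y":0,"z":1.8,"yaw":0},{"fingers":-1,"x":0,"y":0,"z":1.8,"yaw":0}]'
python3 avg.py 30
```

```text
time_s: 7.27
eef_pos: [575.0, -26.7, 310.3]
orientation: [[-0.979, 0.205, 0.002], [0.205, 0.979, -0.001], [-0.002, -0.001, -1.0]]
force: [0.7, -0.4, -3.0]
width: 0.13
8.7667 F [ 9.000e-03 -2.000e-03 -3.393e+00] sd [0.46 0.48 0.44] se [0.084 0.087 0.08 ] pos [575.12 -26.77 310.55] [0.05 0.01 0.08]
```

Hanging load 3.39 ± 0.08 N, so the expected sink is about 56.5 mm and equilibrium TCP z about 247. Lower slowly.

```bash
python3 -m crank '[{"fingers":-1,"x":0,"y":0,"z":0.12,"yaw":0},{"fingers":-1,"x":0,"y":0,"z":0.24,"yaw":0},{"fingers":-1,"x":0,"y":0,"z":0.36,"yaw":0},{"fingers":-1,"x":0,"y":0,"z":0.48,"yaw":0},{"fingers":-1,"x":0,"y":0,"z":0.6,"yaw":0},{"fingers":-1,"x":0,"y":0,"z":0.72,"yaw":0},{"fingers":-1,"x":0,"y":0,"z":0.84,"yaw":0},{"fingers":-1,"x":0,"y":0,"z":0.96,"yaw":0},{"fingers":-1,"x":0,"y":0,"z":1.1,"yaw":0},{"fingers":-1,"x":0,"y":0,"z":1.25,"yaw":0}]'
python3 -m crank '[{"fingers":-1,"x":0,"y":0,"z":0.15,"yaw":0},{"fingers":-1,"x":0,"y":0,"z":0.3,"yaw":0},{"fingers":-1,"x":0,"y":0,"z":0.45,"yaw":0},{"fingers":-1,"x":0,"y":0,"z":0.6,"yaw":0},{"fingers":-1,"x":0,"y":0,"z":0.75,"yaw":0},{"fingers":-1,"x":0,"y":0,"z":0.9,"yaw":0},{"fingers":-1,"x":0,"y":0,"z":1.05,"yaw":0},{"fingers":-1,"x":0,"y":0,"z":1.2,"yaw":0},{"fingers":-1,"x":0,"y":0,"z":1.35,"yaw":0},{"fingers":-1,"x":0,"y":0,"z":1.5,"yaw":0}]'
python3 avg.py 8
python3 - <<'E'
from h import *
for n in("wrist","scene"):cv2.imwrite(f"pics/{n}8.png",vision.snapshot(n)[:,:,::-1])
a=cv2.imread('pics/scene8.png')
f=7;x0,y0=290,150
g=cv2.resize(a[y0:y0+80,x0:x0+100],None,fx=f,fy=f,interpolation=cv2.INTER_CUBIC)
cv2.imwrite('pics/c11.png',g)
E
```

```text
time_s: 9.6
eef_pos: [575.1, -26.8, 297.9]
orientation: [[-0.979, 0.205, 0.002], [0.205, 0.979, -0.001], [-0.002, -0.001, -1.0]]
force: [-0.5, -0.4, -2.5]
width: 0.129
time_s: 10.43
eef_pos: [575.2, -26.8, 282.8]
orientation: [[-0.979, 0.205, 0.002], [0.205, 0.979, -0.001], [-0.002, -0.001, -1.0]]
force: [-0.4, -0.2, -3.2]
width: 0.133
10.8333 F [-0.189  0.371 -2.194] sd [0.61 0.29 0.39] se [0.214 0.102 0.139] pos [575.16 -26.78 282.85] [0.03 0.01 0.17]
```

View pics/c11.png

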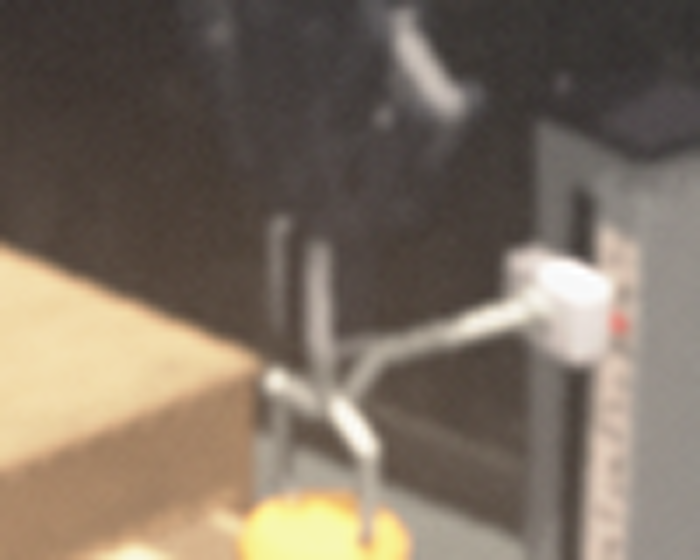

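View pics/wrist8.png

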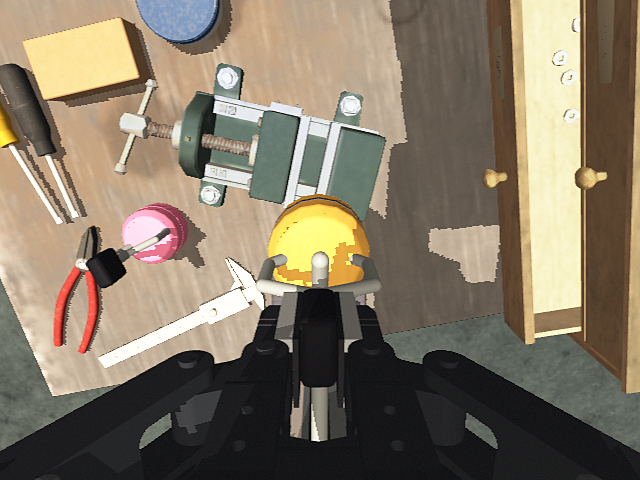

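The hook holds the crown in the saddle and has sunk about 20 mm (red pointer 262→324 px in the crop, tip still centred at wrist column 319). Continue.

```bash
python3 -m crank '[{"fingers":-1,"x":0,"y":0,"z":0.15,"yaw":0},{"fingers":-1,"x":0,"y":0,"z":0.32,"yaw":0},{"fingers":-1,"x":0,"y":0,"z":0.5,"yaw":0},{"fingers":-1,"x":0,"y":0,"z":0.68,"yaw":0},{"fingers":-1,"x":0,"y":0,"z":0.86,"yaw":0},{"fingers":-1,"x":0,"y":0,"z":1.04,"yaw":0},{"fingers":-1,"x":0,"y":0,"z":1.22,"yaw":0},{"fingers":-1,"x":0,"y":0,"z":1.4,"yaw":0},{"fingers":-1,"x":0,"y":0,"z":1.58,"yaw":0},{"fingers":-1,"x":0,"y":0,"z":1.7,"yaw":0}]'
python3 -m crank '[{"fingers":-1,"x":0,"y":0,"z":0.15,"yaw":0},{"fingers":-1,"x":0,"y":0,"z":0.3,"yaw":0},{"fingers":-1,"x":0,"y":0,"z":0.46,"yaw":0},{"fingers":-1,"x":0,"y":0,"z":0.62,"yaw":0},{"fingers":-1,"x":0,"y":0,"z":0.78,"yaw":0},{"fingers":-1,"x":0,"y":0,"z":0.94,"yaw":0},{"fingers":-1,"x":0,"y":0,"z":1.1,"yaw":0},{"fingers":-1,"x":0,"y":0,"z":1.26,"yaw":0},{"fingers":-1,"x":0,"y":0,"z":1.4,"yaw":0},{"fingers":-1,"x":0,"y":0,"z":1.5,"yaw":0}]'
python3 avg.py 40
python3 - <<'E'
from h import *
a=vision.snapshot("scene")[:,:,::-1];cv2.imwrite("pics/scene9.png",a)
f=7;x0,y0=290,170
cv2.imwrite('pics/c12.png',cv2.resize(a[y0:y0+80,x0:x0+100],None,fx=f,fy=f,interpolation=cv2.INTER_CUBIC))
E
```

```text
time_s: 11.77
eef_pos: [575.2, -26.8, 265.7]
orientation: [[-0.979, 0.205, 0.002], [0.205, 0.979, -0.001], [-0.002, -0.001, -1.0]]
force: [0.7, -0.0, -1.8]
width: 0.132
time_s: 12.6
eef_pos: [575.2, -26.8, 250.6]
orientation: [[-0.979, 0.205, 0.002], [0.205, 0.979, -0.001], [-0.002, -0.001, -1.0]]
force: [0.5, 1.3, -1.2]
width: 0.135
14.6 F [ 0.208  0.773 -0.366] sd [0.46 0.54 0.51] se [0.072 0.086 0.08 ] pos [575.26 -26.82 250.74] [0.02 0.02 0.06]
```

View pics/c12.png

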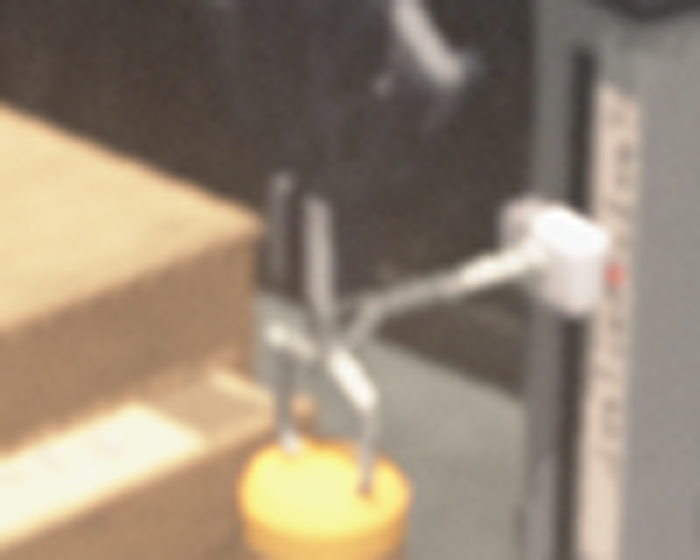

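Fz is -0.37 ± 0.08 N, about 6 mm still to go. There is also a sideways 0.8 N along tool +y, which suggests the crown sits slightly off-centre, in line with the +0.4 mm seen earlier. Correct both gently.

```bash
python3 -m crank '[{"fingers":-1,"x":0,"y":0.02,"z":0.06,"yaw":0},{"fingers":-1,"x":0,"y":0.04,"z":0.13,"yaw":0},{"fingers":-1,"x":0,"y":0.06,"z":0.2,"yaw":0},{"fingers":-1,"x":0,"y":0.07,"z":0.27,"yaw":0},{"fingers":-1,"x":0,"y":0.07,"z":0.34,"yaw":0},{"fingers":-1,"x":0,"y":0.07,"z":0.4,"yaw":0},{"fingers":-1,"x":0,"y":0.07,"z":0.45,"yaw":0},{"fingers":-1,"x":0,"y":0.07,"z":0.45,"yaw":0}]'
python3 avg.py 50
```

```text
time_s: 15.32
eef_pos: [575.4, -26.2, 246.1]
orientation: [[-0.979, 0.205, 0.002], [0.205, 0.979, -0.001], [-0.002, -0.001, -1.0]]
force: [-0.2, -1.8, -0.9]
width: 0.129
17.8167 F [-0.31  -1.306 -0.013] sd [0.46 0.48 0.52] se [0.065 0.068 0.074] pos [575.41 -26.15 246.24] [0.01 0.02 0.02]
```

Vertical balances now, but the lateral force flipped to -1.3 N. Move back about 0.4 mm.

```bash
python3 -m crank '[{"fingers":-1,"x":0,"y":-0.01,"z":0,"yaw":0},{"fingers":-1,"x":0,"y":-0.02,"z":0,"yaw":0},{"fingers":-1,"x":0,"y":-0.03,"z":0,"yaw":0},{"fingers":-1,"x":0,"y":-0.04,"z":0,"yaw":0},{"fingers":-1,"x":0,"y":-0.04,"z":0,"yaw":0}]'
python3 avg.py 60
```

```text
time_s: 18.23
eef_pos: [575.3, -26.4, 246.2]
orientation: [[-0.979, 0.205, 0.002], [0.205, 0.979, -0.001], [-0.002, -0.0, -1.0]]
force: [0.4, 0.9, 0.3]
width: 0.134
21.2333 F [0.343 1.587 0.035] sd [0.5  0.47 0.49] se [0.065 0.061 0.064] pos [575.34 -26.51 246.24] [0.02 0.03 0.01]
```

```bash
python3 -m crank '[{"fingers":-1,"x":0,"y":0.01,"z":0,"yaw":0},{"fingers":-1,"x":0,"y":0.02,"z":0,"yaw":0},{"fingers":-1,"x":0,"y":0.02,"z":0,"yaw":0}]'
python3 avg.py 40
```

```text
time_s: 21.48
eef_pos: [575.4, -26.4, 246.2]
orientation: [[-0.979, 0.205, 0.002], [0.205, 0.979, -0.001], [-0.002, -0.001, -1.0]]
force: [1.3, 1.2, 0.2]
width: 0.135
23.4833 F [0.173 0.237 0.083] sd [0.43 0.41 0.54] se [0.069 0.066 0.086] pos [575.37 -26.35 246.24] [0.02 0.02 0.02]
```

Balanced: Fz about 0.03 ± 0.05 N over the three readings at this height, lateral 0.2 N. I soften the grip to 20 N and recheck before opening.

```bash
python3 -m crank '[{"fingers":-1,"x":0,"y":0,"z":0,"yaw":0},{"fingers":-1,"x":0,"y":0,"z":0,"yaw":0}]' 20
python3 avg.py 30
python3 - <<'E'
from h import *
a=vision.snapshot("scene")[:,:,::-1];cv2.imwrite("pics/scene10.png",a)
f=7;x0,y0=290,170
cv2.imwrite('pics/c13.png',cv2.resize(a[y0:y0+80,x0:x0+100],None,fx=f,fy=f,interpolation=cv2.INTER_CUBIC))
E
```

```text
time_s: 23.65
eef_pos: [575.4, -26.3, 246.2]
orientation: [[-0.979, 0.205, 0.002], [0.205, 0.979, -0.001], [-0.002, -0.001, -1.0]]
force: [0.2, -0.0, 0.1]
width: 0.135
25.15 F [ 0.101  0.338 -0.213] sd [0.53 0.45 0.5 ] se [0.096 0.082 0.091] pos [575.38 -26.34 246.24] [0.01 0.01 0.01]
```

View pics/c13.png

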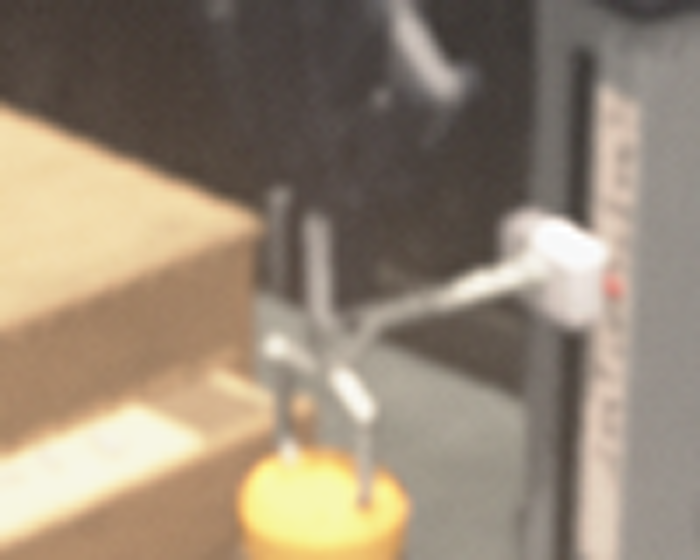

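```bash
python3 avg.py 80
```

```text
29.2 F [ 0.137  0.143 -0.054] sd [0.49 0.51 0.43] se [0.055 0.057 0.048] pos [575.37 -26.34 246.24] [0.01 0.01 0.01]
```

Fz is -0.05 ± 0.05 N, well under 0.3 N. Release with a small opening.

```bash
python3 -m crank '[{"fingers":-0.68,"x":0,"y":0,"z":0,"yaw":0},{"fingers":-0.64,"x":0,"y":0,"z":0,"yaw":0},{"fingers":-0.6,"x":0,"y":0,"z":0,"yaw":0},{"fingers":-0.5,"x":0,"y":0,"z":0,"yaw":0},{"fingers":-0.4,"x":0,"y":0,"z":0,"yaw":0},{"fingers":-0.3,"x":0,"y":0,"z":0,"yaw":0},{"fingers":-0.2,"x":0,"y":0,"z":0,"yaw":0},{"fingers":-0.1,"x":0,"y":0,"z":0,"yaw":0},{"fingers":0,"x":0,"y":0,"z":0,"yaw":0},{"fingers":0,"x":0,"y":0,"z":0,"yaw":0}]'
python3 avg.py 10
python3 - <<'E'
from h import *
for n in("wrist","scene"):cv2.imwrite(f"pics/{n}11.png",vision.snapshot(n)[:,:,::-1])
a=cv2.imread("pics/scene11.png")
f=7;x0,y0=290,170
cv2.imwrite('pics/c14.png',cv2.resize(a[y0:y0+80,x0:x0+100],None,fx=f,fy=f,interpolation=cv2.INTER_CUBIC))
E
```

```text
time_s: 30.03
eef_pos: [575.4, -26.3, 246.2]
orientation: [[-0.979, 0.205, 0.002], [0.205, 0.979, -0.001], [-0.002, -0.001, -1.0]]
force: [-0.2, -0.3, 0.0]
width: 0.501
30.5333 F [ 0.038  0.314 -0.149] sd [0.79 0.41 0.61] se [0.249 0.131 0.194] pos [575.37 -26.34 246.23] [0.01 0.01 0.01]
```

View pics/c14.png

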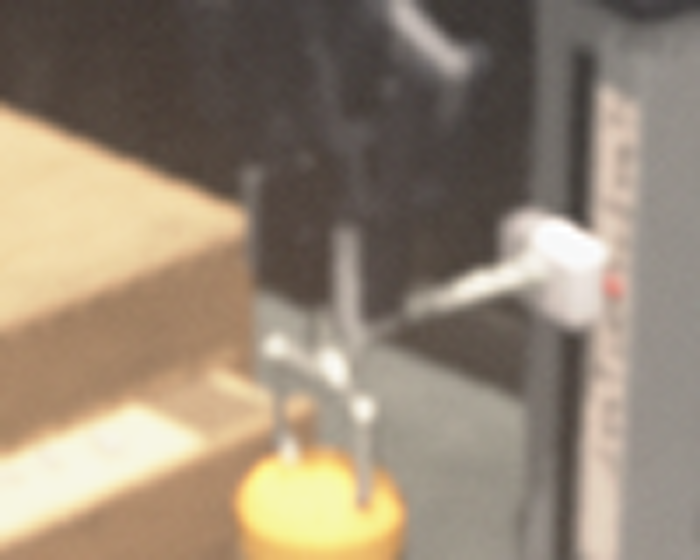

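View pics/wrist11.png

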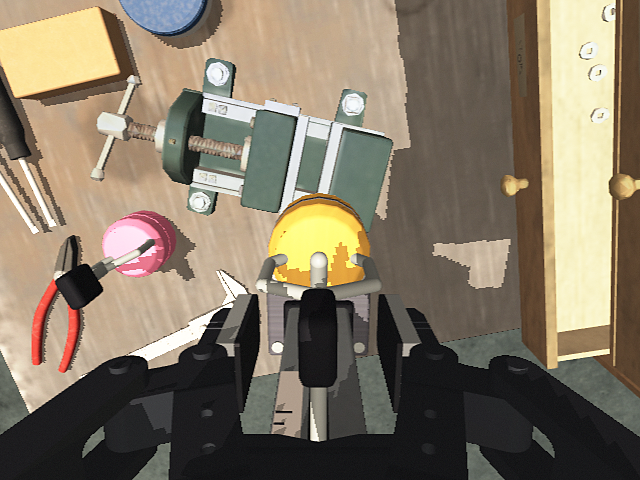

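Released: the pointer stayed at (613,287), the hook didn't move, and the tab is free with clearance either side (pads at columns 245 and 388, tab at 318). Withdraw straight up.

```bash
python3 -m crank '[{"fingers":0,"x":0,"y":0,"z":-0.4,"yaw":0},{"fingers":0,"x":0,"y":0,"z":-1.2,"yaw":0},{"fingers":0,"x":0,"y":0,"z":-2.4,"yaw":0},{"fingers":0,"x":0,"y":0,"z":-4,"yaw":0},{"fingers":0,"x":0,"y":0,"z":-6,"yaw":0},{"fingers":0,"x":0,"y":0,"z":-8,"yaw":0},{"fingers":0,"x":0,"y":0,"z":-10,"yaw":0},{"fingers":0,"x":0,"y":0,"z":-12,"yaw":0},{"fingers":0,"x":0,"y":0,"z":-13,"yaw":0},{"fingers":0,"x":0,"y":0,"z":-13,"yaw":0}]'
python3 -m crank '[{"fingers":0,"x":1,"y":0,"z":0,"yaw":0},{"fingers":0,"x":3,"y":0,"z":0,"yaw":0},{"fingers":0,"x":5,"y":0,"z":0,"yaw":0},{"fingers":0,"x":6,"y":0,"z":0,"yaw":0},{"fingers":0,"x":6,"y":0,"z":0,"yaw":0}]'
python3 avg.py 20
python3 - <<'E'
from h import *
for n in("wrist","scene"):cv2.imwrite(f"pics/{n}12.png",vision.snapshot(n)[:,:,::-1])
a=cv2.imread("pics/scene12.png")
f=5;x0,y0=270,150
cv2.imwrite('pics/c15.png',cv2.resize(a[y0:y0+120,x0:x0+120],None,fx=f,fy=f,interpolation=cv2.INTER_CUBIC))
E
```

```text
time_s: 31.47
eef_pos: [576.1, -26.3, 379.0]
orientation: [[-0.979, 0.205, 0.006], [0.205, 0.979, -0.001], [-0.006, -0.0, -1.0]]
force: [-0.5, 0.3, -0.6]
width: 0.499
time_s: 31.88
eef_pos: [515.0, -13.5, 378.0]
orientation: [[-0.979, 0.205, 0.005], [0.205, 0.979, -0.001], [-0.005, -0.0, -1.0]]
force: [0.5, -0.6, -0.3]
width: 0.499
32.8833 F [-0.009 -0.014  0.245] sd [0.49 0.47 0.44] se [0.11  0.105 0.098] pos [517.52 -14.   378.48] [0.34 0.08 0.13]
```

View pics/c15.png

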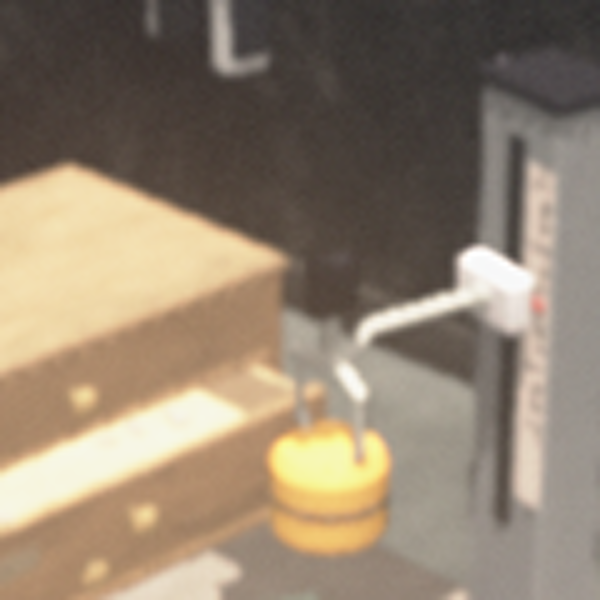

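View pics/wrist12.png

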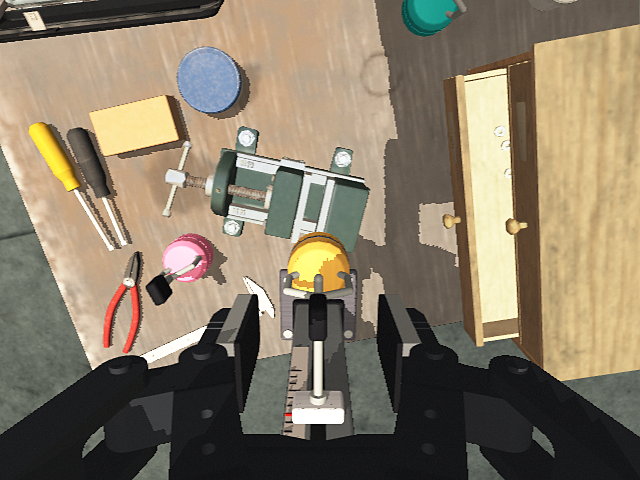

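It hangs upright in the saddle with the hand well clear. One stillness check, then hand in.

```bash
python3 avg.py 20
python3 - <<'E'
from h import *
from rig import ticket
P=[]
for k in range(16):
    a=vision.snapshot("scene")[:,:,::-1];h=cv2.cvtColor(np.ascontiguousarray(a),cv2.COLOR_BGR2HSV)
    m=cv2.inRange(h,(18,130,140),(32,255,255))[230:265,318:355]
    ys,xs=np.nonzero(m);P.append((len(xs),xs.mean(),ys.mean()))
P=np.array(P);print(P.mean(0),P.std(0),np.ptp(P,axis=0)); print(r.state()["time_s"])
print(ticket.hand_in())
E
```

```text
33.9833 F [ 0.025 -0.07  -0.007] sd [0.5  0.54 0.44] se [0.112 0.12  0.098] pos [517.35 -13.96 378.62] [0.01 0.01 0.02]
[149.0625      16.53228282  20.58684513] [2.68022271 0.10004604 0.13820348] [8.         0.45205479 0.49452055]
34.7833
the job is handed in; nothing more can be done
None
```

The brass counterweight is hanging by its bail in the hook's saddle, free of the gripper, and the job was handed in at about 35 s of the 58 s allowed. I picked the brass one over the teal and pink look-alikes, gripped it by its black tab and carried it over the hook tip. I then lowered it at about 15–20 mm/s until the scale carried it.

- **Before release:** the hand's vertical force averaged -0.05 ± 0.05 N (one earlier 30-reading average was -0.21 N), under the 0.3 N limit. On the way down the sideways force swung between about +1.6 and -1.3 N as I centred the crown, and ended near 0.15 N.
- **Release:** the scale pointer was at the same pixel before and after opening. I had no direct reading of the hook's speed.
- **After withdrawal:** the weight hangs upright. Over 0.8 s its position in the picture varied by at most 0.5 pixel, which is camera-noise level, and the force on the empty hand was about zero. The tins and the cork block were not touched as far as I could see, though I did not measure their positions again.
- **Weight:** the load in the air was 3.39 ± 0.08 N, about 0.35 kg. The sink was about 57 mm, which agrees with the spring.
- **Camera disagreement:** the top camera put the tab and the hook about 4 mm to one side of where the wrist camera did. I went by the wrist and the arm's own position, and the hanging fit bore that out.

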